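Stack the wooden sweet moulds on the drying tray

ROBOT

A 6-joint arm with a two-finger parallel gripper is mounted at the origin on the work surface. World frame = base frame: x ahead of the robot, y to its left, z up, the work surface at z = 0. Lengths are in m, angles in rad, forces in N, time in s.
With the tool pointing down it reaches from about 0.25 to 0.725 m from the base axis. Payload 4 kg.
Tool frame: the origin (TCP) lies at the very end of the fingers, on their centre line; the grasp point (between the pads) lies 19 mm behind it; x points along the fingers, y is the direction in which the jaws open and shut, and the axes are right-handed (so a half turn about x gives the same grasp; the last joint's range is limited). The gripper opens to 85 mm and grips with 20 to 120 N. Pads are 22 mm wide; open, the fingers measure 114 mm over their backs; the gripper's body (76 mm by 85 mm) begins 54 mm behind the grasp point. The pads swing forward as they close: fully open they stand 13 mm farther back than shut.
Start: joints at [-1.196, 0.241, 0.005, 1.335, 0, 1.571], TCP at [0.183, -0.465, 0.231] pointing down, gripper open.
Joint ranges: [-2.72, 2.72], [-1.05, 1.87], [-1.09, 1.28], [-1.99, 2.15], [-1.42, 1.44], [-3.14, 3.14]. Speed limits (rad/s): [2.79, 2.79, 3.14, 3.14, 3.14, 3.14].

INTERFACE

Orientations are given as a unit quaternion [x, y, z, w].
In Python, from bench import get_obs, snapshot, finish_job, trace gives the robot as it stands.
- The arm moves only by the shell command python3 -m creep 'ROWS' [FORCE]. ROWS is text: rows parted by semicolons, each of 7 numbers parted by spaces: the turn, a rotation vector about the tool's x, y, z each as a share of 0.12 rad, from -1 to 1, then the shift along the tool's x, y, z each as a share of 0.03 m, from -1 to 1, then the opening, from 0 (shut) to 1 (fully open). In form: rx ry rz x y z gripper; .... A call has 1 to 12 rows; each row shifts and turns the pose as measured when the row begins, along the tool's axes as they then stand; what a row does not reach is not made up. A row lasts 1/10 s, in which the tool goes at most 50 mm and 8.59 degrees, less where a joint would pass 70% of its speed; a pose out of reach is approached as far as the arm can. A call with a number of a shift or a turn outside -1 to 1 is refused whole. A call with a gripper value outside its range is refused whole. The fingers move at their own pace and stop on an object; FORCE is the grip in N (left out, the last holds). Time passes only in rows, so rows that do not move let the fingers close. It gives the time, the measured TCP pose, the force and the opening at its end, in the units of the state.
- get_obs(): the state, without advancing time (a new reading comes with each control period).
- snapshot(name): name is "side" or "top" or "wrist"; returns a dict with "frame" (400x640x3 uint8, red, green, blue), "camera_matrix" (3x3 intrinsics, pixels), "world_to_cam" (4x4, takes a point from world to camera coordinates); the wrist camera has in their place "hand_eye" (4x4, takes a point from camera to tool coordinates, whose origin is the TCP and whose axes are the tool frame's). Camera axes: x right, y up, looking along -z (the intrinsics and any distortion apply to the point x, -y, -z); pixel columns grow to the right and rows downward; lengths in m; the calibration is good to about 2 mm. A picture is of the moment at which its call begins: read the wrist's pose just before it. There is no depth.
- finish_job(): hands the job in, once; it reports no verdict.
Trained networks look in a picture, given as the dict that the camera call returned (one of the last four; its "shot" number tells which), for a name from the list of things; names that differ only in an ending like _2 or _b are one class to them, and where a whole thing is asked for, a point or a joint stands for the part that bears it (a point fixed in the world has none). Each returns a list of dicts, best first, with "p" (0 to 1); they miss things now and then, are a little off and sometimes report something else, mostly with a low value. They report only what shows in the picture. A call takes as long as a camera call.
- trace(picture, name): "mask" (400x640 bool, what is visible of it) and "rect" ([left, top, right, bottom] in pixels, round what is visible of it).
The state is a dict: "time": time; "qpos": joint angles; "dq": joint speeds; "joint_torque": joint torques, N m; "position": TCP position; "tool_rot": TCP orientation; "force": force on the tool from outside, world axes, zero at the start; "moment": the same for the moment, N m; "width": finger opening in m.
Only numpy, scipy, OpenCV 4.12 (cv2) and the standard library are available. Lean on these libraries where they do the work, as an engineer would, in place of code of your own. Each camera call takes 0.05 s, during which the arm holds its last target. There are 200 camera calls.

TASK

Nudge the three wooden moulds on the drying tray into one straight row: side by side with no gaps, pushed snugly into the corner so that their ends are against the tray's far upstand and the first one's side is against its left upstand. Then lay the thin separator board flat across the middle of all three, centred on the row, and finally set the paddle mould on it carved side up, lengthwise along the board, with its block in the middle of the board. Leave the spoons and the ramekin where they are.

Things in the scene. Friction and masses are not known exactly. Their poses are not given: they have to be found in the camera images.
- tray: Fixed flat metal drying tray, floor 172 mm (x) by 300 mm (y), 4 mm thick; origin at the centre of its underside. Two upstands 22 mm high (from the table) and 5 mm thick stand along its far (+x) and left (+y) edges, just outside the floor; the -x and -y edges are open. The tray may be turned somewhat
- tray_corner (a point): The inner corner of the tray where the two upstands meet, on the floor's upper face, at tray (86, 150, 4) mm; axes as the tray's. The far upstand's inner face is its x = 0, the left upstand's is its y = 0; the floor extends to -x and -y. Row in place: mould centres at (-50, -25), (-50, -75), (-50, -125) mm
- mould1: One of three identical carved wooden moulds: rectangular block 100 mm (x) by 50 mm (y) by 30 mm high, with three round recesses 28 mm wide in its top; origin at the centre of its underside, z up. It lies on the tray, about 110 g. Any order in the row will do
- mould2: One of three identical carved wooden moulds: rectangular block 100 mm (x) by 50 mm (y) by 30 mm high, with three round recesses 28 mm wide in its top; origin at the centre of its underside, z up. It lies on the tray, about 110 g. Any order in the row will do
- mould3: One of three identical carved wooden moulds: rectangular block 100 mm (x) by 50 mm (y) by 30 mm high, with three round recesses 28 mm wide in its top; origin at the centre of its underside, z up. It lies on the tray, about 110 g. Any order in the row will do
- board: Thin plain wooden separator board, 190 mm (x) by 56 mm (y) by 12 mm thick, about 80 g, lying flat on the table to one side of the tray; origin at the centre of its underside
- paddle: Paddle-shaped wooden mould with one large round recess in its top, lying on the table to the other side of the tray: block 90 mm (x) by 52 mm (y) by 28 mm high, with a handle 22 mm wide and 16 mm thick, reaching 50 mm out from the block's -x end (heights 6 to 22 mm); about 120 g. Origin at the centre of the block's underside, z up (carved side). The handle may point to either end of the board
- ramekin: Bystander: glass ramekin, 84 mm across, 45 mm high; origin at the centre of its underside
- spoon1: Bystander: steel spoon 170 mm long, lying just beyond the tray; its x runs along it
- spoon2: Bystander: steel spoon 170 mm long, lying to the right beyond the board's or paddle's place; its x runs along it

How it is judged:
On the way, in this order (a step that is already met when the one before it is completed fails the run):
1. The three moulds stand in a straight, close row in the tray's corner (((x of mould1 in the frame of tray_corner between -0.056 and -0.044 m and y of mould1 in the frame of tray_corner between -0.031 and -0.019 m and z of mould1 in the frame of tray_corner between -0.004 and 0.004 m and angle between the x axis of mould1 and the x axis of tray_corner, either way round below 0.07 rad and angle between mould1's own z axis and vertical below 0.07 rad) or (x of mould2 in the frame of tray_corner between -0.056 and -0.044 m and y of mould2 in the frame of tray_corner between -0.031 and -0.019 m and z of mould2 in the frame of tray_corner between -0.004 and 0.004 m and angle between the x axis of mould2 and the x axis of tray_corner, either way round below 0.07 rad and angle between mould2's own z axis and vertical below 0.07 rad) or (x of mould3 in the frame of tray_corner between -0.056 and -0.044 m and y of mould3 in the frame of tray_corner between -0.031 and -0.019 m and z of mould3 in the frame of tray_corner between -0.004 and 0.004 m and angle between the x axis of mould3 and the x axis of tray_corner, either way round below 0.07 rad and angle between mould3's own z axis and vertical below 0.07 rad)) and ((x of mould1 in the frame of tray_corner between -0.056 and -0.044 m and y of mould1 in the frame of tray_corner between -0.081 and -0.069 m and z of mould1 in the frame of tray_corner between -0.004 and 0.004 m and angle between the x axis of mould1 and the x axis of tray_corner, either way round below 0.07 rad and angle between mould1's own z axis and vertical below 0.07 rad) or (x of mould2 in the frame of tray_corner between -0.056 and -0.044 m and y of mould2 in the frame of tray_corner between -0.081 and -0.069 m and z of mould2 in the frame of tray_corner between -0.004 and 0.004 m and angle between the x axis of mould2 and the x axis of tray_corner, either way round below 0.07 rad and angle between mould2's own z axis and vertical below 0.07 rad) or (x of mould3 in the frame of tray_corner between -0.056 and -0.044 m and y of mould3 in the frame of tray_corner between -0.081 and -0.069 m and z of mould3 in the frame of tray_corner between -0.004 and 0.004 m and angle between the x axis of mould3 and the x axis of tray_corner, either way round below 0.07 rad and angle between mould3's own z axis and vertical below 0.07 rad)) and ((x of mould1 in the frame of tray_corner between -0.056 and -0.044 m and y of mould1 in the frame of tray_corner between -0.131 and -0.119 m and z of mould1 in the frame of tray_corner between -0.004 and 0.004 m and angle between the x axis of mould1 and the x axis of tray_corner, either way round below 0.07 rad and angle between mould1's own z axis and vertical below 0.07 rad) or (x of mould2 in the frame of tray_corner between -0.056 and -0.044 m and y of mould2 in the frame of tray_corner between -0.131 and -0.119 m and z of mould2 in the frame of tray_corner between -0.004 and 0.004 m and angle between the x axis of mould2 and the x axis of tray_corner, either way round below 0.07 rad and angle between mould2's own z axis and vertical below 0.07 rad) or (x of mould3 in the frame of tray_corner between -0.056 and -0.044 m and y of mould3 in the frame of tray_corner between -0.131 and -0.119 m and z of mould3 in the frame of tray_corner between -0.004 and 0.004 m and angle between the x axis of mould3 and the x axis of tray_corner, either way round below 0.07 rad and angle between mould3's own z axis and vertical below 0.07 rad))), for 0.2 s.
2. The separator board lies flat across all three moulds (all of step 1 and x of board in the frame of tray_corner between -0.065 and -0.035 m and y of board in the frame of tray_corner between -0.09 and -0.06 m and z of board in the frame of tray_corner between 0.026 and 0.046 m and angle between the x axis of board and the y axis of tray_corner, either way round below 0.12 rad and angle between the z axis of board and the z axis of tray_corner, either way round below 0.06 rad and linear speed of board below 0.02 m/s), for 0.2 s.
At the end, for the whole second after the job is handed in: Row: moulds within 6 mm and 0.07 rad of the three places in the corner; board flat on all three, within 15 mm of the row's centre and 0.12 rad; paddle on it, carved side up, block within 20 mm (along) and 12 mm (across) of the board's middle, 0.12 rad; all at rest (all of step 2 and x of paddle in the frame of board between -0.02 and 0.02 m and y of paddle in the frame of board between -0.012 and 0.012 m and z of paddle in the frame of tray_corner between 0.037 and 0.047 m and angle between the x axis of paddle and the x axis of board, either way round below 0.12 rad and angle between paddle's own z axis and vertical below 0.07 rad and linear speed of each of mould1, mould2, mould3, paddle below 0.02 m/s); the robot touches nothing.
It fails at once if The glass ramekin is moved by more than 25 mm (distance of ramekin from where it was at the start of the episode above 0.025 m).
It fails at once if The middle spoon is moved by more than 25 mm (distance of spoon1 from where it was at the start of the episode above 0.025 m).
It fails at once if The right-hand spoon is moved by more than 25 mm (distance of spoon2 from where it was at the start of the episode above 0.025 m).
It also fails if it takes over 72 s, if anything falls off the work surface, if the arm or the gripper's body presses on something with over 40 N, if the wrist force passes 120 N, or if a joint passes its speed limit or range.

## Working session

There is one attempt and no reset: what is moved stays moved. The work goes in short steps, Python scripts to look and compute and a shell command to move; the robot and the scene stay as the last step left them, time stands still between calls to the robot, and variables do not carry over. Pictures are saved under pics/ and viewed, about 8 in all and at most 12, crops included, and the job is handed in when it is done.

```bash
mkdir -p pics; ls; cat > h.py <<'E'
import numpy as np, cv2
from bench import get_obs, snapshot, trace
from scipy.spatial.transform import Rotation as R
def save(s,n): cv2.imwrite('pics/'+n,cv2.cvtColor(s['frame'],cv2.COLOR_RGB2BGR))
def T(s,o=None):
    if 'world_to_cam' in s: return np.linalg.inv(np.array(s['world_to_cam']))
    t=np.eye(4); t[:3,:3]=R.from_quat(o['tool_rot']).as_matrix(); t[:3,3]=o['position']
    return t@np.array(s['hand_eye'])
def ray(s,uv,z,o=None):
    """pixels -> world points on plane z"""
    uv=np.atleast_2d(uv).astype(float); K=np.array(s['camera_matrix']); t=T(s,o)
    d=np.c_[(uv[:,0]-K[0,2])/K[0,0],-(uv[:,1]-K[1,2])/K[1,1],-np.ones(len(uv))]@t[:3,:3].T
    c=t[:3,3]; return c+d*((z-c[2])/d[:,2])[:,None]
def proj(s,P,o=None):
    P=np.atleast_2d(P); t=np.linalg.inv(T(s,o)); p=P@t[:3,:3].T+t[:3,3]; K=np.array(s['camera_matrix'])
    return np.c_[K[0,2]+K[0,0]*p[:,0]/-p[:,2],K[1,2]+K[1,1]*-p[:,1]/-p[:,2]]
E
python3 - <<'E'
from h import *
s=snapshot('top'); save(s,'top0.png'); s2=snapshot('side'); save(s2,'side0.png')
print([k for k in s],s['camera_matrix'],np.round(T(s),3).tolist()); print(np.round(T(s2),3).tolist())
for n in ['tray','mould1','board','paddle','ramekin','spoon1','spoon2']:
    for d in trace(s,n)[:4]:
        m=d['mask'].astype(np.uint8); c=cv2.findNonZero(m)
        r=cv2.minAreaRect(c) if c is not None else None
        print(n,round(d['p'],2),d['rect'],r and np.round(cv2.boxPoints(r)).tolist())
o=get_obs(); print(o)
E
```

```text
pics
['frame', 'camera_matrix', 'world_to_cam', 'shot'] [[503.95376625   0.         320.90609888]
 [  0.         503.95376625 202.18581385]
 [  0.           0.           1.        ]] [[-0.012, 0.988, -0.155, 0.38], [-1.0, -0.013, -0.007, 0.015], [-0.009, 0.155, 0.988, 1.449], [0.0, 0.0, 0.0, 1.0]]
[[-0.799, 0.312, -0.513, -0.017], [-0.601, -0.429, 0.675, 0.749], [-0.009, 0.848, 0.53, 0.655], [0.0, 0.0, 0.0, 1.0]]
tray 0.87 [277.4, 192.0, 387.1, 258.7] [[279.0, 253.0], [280.0, 190.0], [386.0, 192.0], [385.0, 255.0]]
mould1 0.91 [353.4, 207.6, 381.3, 245.2] [[355.0, 242.0], [362.0, 207.0], [380.0, 210.0], [373.0, 246.0]]
mould1 0.87 [296.7, 206.6, 316.2, 244.9] [[294.0, 241.0], [298.0, 206.0], [316.0, 208.0], [312.0, 244.0]]
mould1 0.7 [325.9, 199.5, 349.2, 233.8] [[325.0, 235.0], [333.0, 199.0], [351.0, 203.0], [344.0, 239.0]]
board 0.87 [200.9, 234.3, 228.1, 297.0] [[201.0, 234.0], [221.0, 233.0], [225.0, 300.0], [205.0, 301.0]]
paddle 0.92 [442.4, 247.9, 466.4, 302.2] [[442.0, 300.0], [448.0, 249.0], [470.0, 251.0], [464.0, 302.0]]
ramekin 0.93 [189.9, 182.0, 218.8, 212.7] [[190.0, 
[... 430 characters left out ...]
[352.0, 147.0], [353.0, 163.0], [297.0, 168.0]]
{'time': 0.45, 'qpos': array([-1.19596911e+00,  2.40653938e-01,  4.85023122e-03,  1.33524514e+00,
        1.34092107e-06,  1.57080587e+00]), 'dq': array([-0.00012716, -0.00028292,  0.0006415 , -0.00074722, -0.00021729,
       -0.00112666]), 'joint_torque': array([ 4.68962605e-05, -3.71809065e+01,  2.52396280e+01,  3.86831467e-03,
        1.69819896e-05, -1.81039631e-06]), 'position': array([ 0.18302238, -0.46519921,  0.23122223]), 'tool_rot': array([-0.69470938, -0.13183151,  0.69474172, -0.1316559 ]), 'force': array([-0.66499971, -0.51548097, -0.41352171]), 'moment': array([-0.02149358, -0.01958591,  0.02325118]), 'width': 0.08530075506544246}
```

```bash
python3 - <<'E'
import cv2,numpy as np
a=cv2.imread('pics/top0.png')[130:320,180:490]; a=cv2.resize(a,None,fx=2.58,fy=2.58,interpolation=cv2.INTER_CUBIC)
cv2.imwrite('pics/v1.png',a)
E
```

```text
(no output)
```

View pics/v1.png

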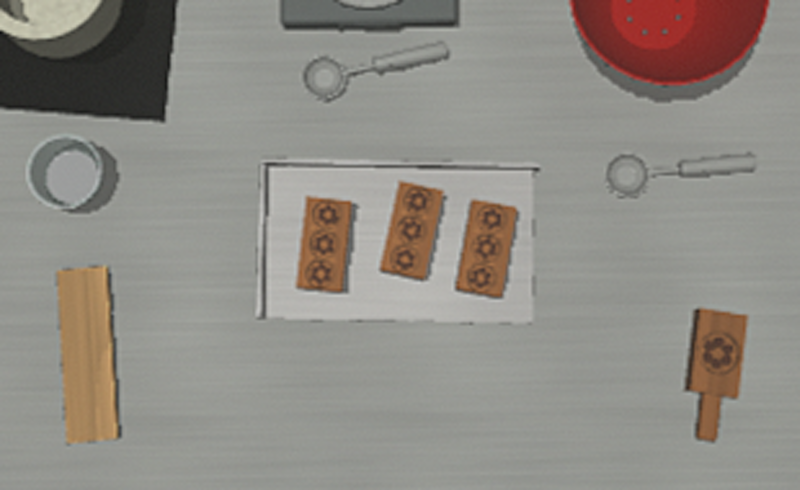

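View pics/side0.png

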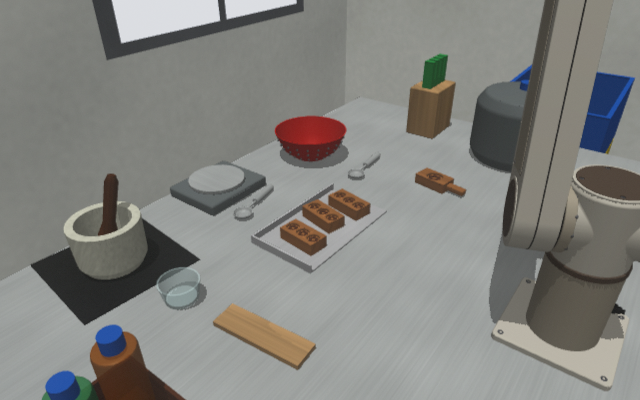

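```bash
cat > fit.py <<'E'
from h import *
from scipy.optimize import minimize
BOX={'mould1':[(-.05,.05,-.025,.025,0,.03)],'board':[(-.095,.095,-.028,.028,0,.012)],
 'paddle':[(-.045,.045,-.026,.026,0,.028),(-.095,-.045,-.011,.011,.006,.022)],
 'tray':[(-.086,.086,-.15,.15,0,.004),(.086,.091,-.15,.155,0,.022),(-.086,.091,.15,.155,0,.022)]}
def verts(b): return np.array([[x,y,z] for x in b[:2] for y in b[2:4] for z in b[4:]])
def render(s,name,p,z0,o=None):
    m=np.zeros((400*4,640*4),np.uint8); c,si=np.cos(p[2]),np.sin(p[2])
    for b in BOX[name]:
        v=verts(b); w=np.c_[p[0]+c*v[:,0]-si*v[:,1],p[1]+si*v[:,0]+c*v[:,1],v[:,2]+z0]
        h=cv2.convexHull((proj(s,w,o)*4+1.5).round().astype(np.int32)); cv2.fillConvexPoly(m,h,1)
    return cv2.resize(m.astype(np.float32),(640,400),interpolation=cv2.INTER_AREA)
def fit(views,name,p0,z0):
    """views: list of (pic,mask,obs)"""
    sc=np.array([.01,.01,.08])
    def f(q):
        return sum(np.abs(render(s,name,p0+q*sc,z0,o)-m).sum()/m.sum() for s,m,o in views)
    best=min((minimize(f,q,method='Nelder-Mead',options=dict(initial_simplex=np.r_[[q],q+np.eye(3)],xatol=.01,fatol=1e-4)) for q in (np.zeros(3),np.array([-.3,.3,.5]),np.array([.3,-.3,-.8]))),key=lambda r:r.fun)
    return p0+best.x*sc,best.fun
def init(s,mask,zc,o=None):
    c=cv2.findNonZero(mask.astype(np.uint8)).reshape(-1,2); w=ray(s,c,zc,o)[:,:2]
    (x,y),wh,_=r=cv2.minAreaRect((w*1000).astype(np.float32)); return r,w.mean(0)
E
python3 - <<'E'
from fit import *
s=snapshot('top'); q=snapshot('side')
out={}
for n,z0,zc,yaw in [('tray',0,.004,0),('mould1',.004,.034,-.1),('board',0,.012,0.),('paddle',0,.02,-.1)]:
    dt=trace(s,n); ds=trace(q,n)
    k=3 if n=='mould1' else 1
    for d in dt[:k]:
        _,c=init(s,d['mask'],zc); p0=np.r_[c,yaw]
        if n=='paddle': p0[0]+=.02
        a=fit([(s,d['mask'],None)],n,p0,z0)
        # matching side mask
        e=max(ds,key=lambda e:(render(q,n,a[0],z0)*e['mask']).sum()) if ds else None
        b=fit([(q,e['mask'],None)],n,a[0],z0) if e else None
        ab=fit([(s,d['mask'],None),(q,e['mask'],None)],n,a[0],z0) if e else None
        print(n,*[(np.round(t[0],4).tolist(),round(t[1],3)) for t in (a,b,ab) if t])
E
```

```text
tray ([0.5421, -0.0097, -0.0268], np.float64(0.391)) ([0.5412, -0.0128, -0.0328], np.float64(0.783)) ([0.5419, -0.012, -0.0302], np.float64(1.184))
mould1 ([0.5523, -0.0236, -0.2368], np.float64(0.089)) ([0.5546, -0.0294, -0.225], np.float64(0.047)) ([0.5531, -0.0257, -0.2139], np.float64(0.208))
mould1 ([0.5328, -0.1065, -0.2136], np.float64(0.065)) ([0.5352, -0.1115, -0.2121], np.float64(0.044)) ([0.5332, -0.1076, -0.2051], np.float64(0.164))
mould1 ([0.5397, 0.0727, -0.1012], np.float64(0.104)) ([0.5407, 0.0686, -0.1542], np.float64(0.048)) ([0.5396, 0.0705, -0.1096], np.float64(0.203))
board ([0.4229, 0.3346, 0.09], np.float64(0.093)) ([0.4241, 0.3319, 0.0836], np.float64(0.048)) ([0.424, 0.3335, 0.0861], np.float64(0.164))
paddle ([0.4163, -0.3545, -0.1735], np.float64(0.068)) ([0.4164, -0.3592, -0.1794], np.float64(0.108)) ([0.4159, -0.3552, -0.1712], np.float64(0.205))
```

```bash
cat > go.py <<'E'
# usage: go.py x y z yaw(of tool y axis, world, mod pi): remaining turn (about tool x, units .12) and shifts (units .03) AFTER the turn
import sys; from h import *
def plan(x,y,z,yaw):
    o=get_obs(); M=R.from_quat(o['tool_rot']).as_matrix(); p=np.array(o['position'])
    cur=np.arctan2(M[1,1],M[0,1]); d=(yaw-cur+np.pi/2)%np.pi-np.pi/2
    tilt=np.arccos(-M[2,0])
    D=np.array([x,y,z])-p; yw=cur+d
    # desired: tool x down, tool y at yw, tool z = x cross y
    Y=np.array([np.cos(yw),np.sin(yw),0]); X=np.array([0,0,-1]); Z=np.cross(X,Y)
    rv=(R.from_matrix(M).inv()*R.from_matrix(np.c_[X,Y,Z])).as_rotvec()/.12
    print('t %.2f pos %s yaw %.3f j6 %.2f w %.4f F %s'%(o['time'],np.round(p,4),cur,o['qpos'][5],o['width'],np.round(o['force'],1)))
    print('turn',np.round(rv,2),'shift tool x,y,z',np.round([D@X/.03,D@Y/.03,D@Z/.03],2),'| toolY',np.round(Y,2),'toolZ',np.round(Z,2),
      '| rows now', np.round(M.T@D/.03,2))
if __name__=='__main__': plan(*map(float,sys.argv[1:5]))
E
python3 go.py .5 -.02 .33 -.03; python3 go.py .534 -.2 .20 1.54; python3 -c "
from h import *
print(np.round(snapshot('wrist')['hand_eye'],3))"
```

```text
t 0.95 pos [ 0.183  -0.4653  0.2313] yaw -1.196 j6 1.57 w 0.0850 F [ 0.   0.7 -0. ]
turn [-9.72  0.   -0.  ] shift tool x,y,z [ -3.29  10.12 -15.15] | toolY [ 1.   -0.03  0.  ] toolZ [-0.03 -1.   -0.  ] | rows now [ -3.29  -9.95 -15.27]
t 0.95 pos [ 0.183  -0.4653  0.2313] yaw -1.196 j6 1.57 w 0.0850 F [ 0.   0.7 -0. ]
turn [ 3.38 -0.   -0.  ] shift tool x,y,z [  1.04  -9.2  -11.42] | toolY [-0.03 -1.    0.  ] toolZ [-1.    0.03  0.  ] | rows now [  1.04  -3.95 -14.12]
[[-0.     0.3   -0.954 -0.143]
 [ 1.    -0.    -0.    -0.   ]
 [-0.    -0.954 -0.3   -0.077]
 [ 0.     0.     0.     1.   ]]
```

```bash
python3 -m creep '-.98 0 0 -.3 0 0 1;-.98 0 0 -.3 0 0 1;-.98 0 0 -.3 0 0 1;-.98 0 0 -.3 0 0 1;-.98 0 0 -.3 0 0 1;-.98 0 0 -.3 0 0 1;-.98 0 0 -.3 0 0 .8;-.98 0 0 -.3 0 0 .8;-.98 0 0 0 0 0 .8;-.95 0 0 0 0 0 .8'; python3 go.py .534 .04 .30 -.03
```

```text
time: 2.0
position: [0.1829, -0.465, 0.306]
tool_rot: [0.494, 0.506, -0.494, 0.506]
force: [-0.0, -0.1, -0.2]
width: 0.0681
t 2.00 pos [ 0.1829 -0.465   0.306 ] yaw 0.025 j6 0.35 w 0.0681 F [-0.  -0.1 -0.2]
turn [ 0.45 -0.01  0.  ] shift tool x,y,z [  0.2   11.19 -17.18] | toolY [ 1.   -0.03  0.  ] toolZ [-0.03 -1.   -0.  ] | rows now [  0.21  12.11 -16.54]
```

```bash
python3 -m creep '.45 0 0 0 .6 -1 .8;0 0 0 0 .66 -1 .8;0 0 0 0 .66 -1 .8;0 0 0 0 .66 -1 .8;0 0 0 0 .66 -1 .8;0 0 0 0 .66 -1 .8;0 0 0 0 .66 -1 .8;0 0 0 0 .66 -1 .8;0 0 0 0 .66 -1 .8;0 0 0 0 .66 -1 .8;0 0 0 0 .66 -1 .8;0 0 0 0 .66 -1 .8'; python3 -m creep '0 0 0 0 .66 -1 .8;0 0 0 0 .66 -1 .8;0 0 0 0 .66 -1 .8;0 0 0 0 .66 -1 .8;0 0 0 0 .6 -1 .8;0 0 0 0 0 0 .8'
python3 - <<'E'
from h import *; import go
go.plan(.534,.04,.30,-.03)
o=get_obs(); s=snapshot('wrist'); save(s,'w1.png'); np.savez('w1.npz',K=s['camera_matrix'],he=s['hand_eye'],pos=o['position'],rot=o['tool_rot'])
from fit import *
for n,z0,zc,yaw in [('tray',0,.004,-.03),('mould1',.004,.034,-.2)]:
    for d in trace(s,n)[:3 if n=='mould1' else 1]:
        p0=np.r_[init(s,d['mask'],zc,o)[1],yaw]
        a=fit([(s,d['mask'],o)],n,p0,z0); print(n,d['rect'],np.round(a[0],4),round(a[1],3))
E
```

```text
time: 3.2
position: [0.4355, -0.1027, 0.3065]
tool_rot: [0.51, 0.488, -0.51, 0.492]
force: [0.4, -1.2, 0.6]
width: 0.0686
time: 3.8
position: [0.5439, 0.054, 0.3059]
tool_rot: [0.509, 0.489, -0.508, 0.494]
force: [-0.8, -0.1, 0.1]
width: 0.0686
t 3.80 pos [0.5439 0.054  0.3059] yaw -0.034 j6 1.71 w 0.0686 F [-0.8 -0.1  0.1]
turn [-0.03  0.02 -0.05] shift tool x,y,z [ 0.2  -0.31  0.48] | toolY [ 1.   -0.03  0.  ] toolZ [-0.03 -1.   -0.  ] | rows now [ 0.2  -0.31  0.48]
tray [250.1, 86.2, 389.1, 295.0] [ 0.5426 -0.0091 -0.0279] 0.546
mould1 [278.6, 240.7, 352.0, 287.4] [ 0.5342 -0.1052 -0.193 ] 0.053
mould1 [274.8, 117.2, 353.6, 167.3] [ 0.5405  0.0736 -0.1217] 0.025
mould1 [286.6, 184.4, 363.1, 238.5] [ 0.5551 -0.0227 -0.2324] 0.045
```

View pics/w1.png

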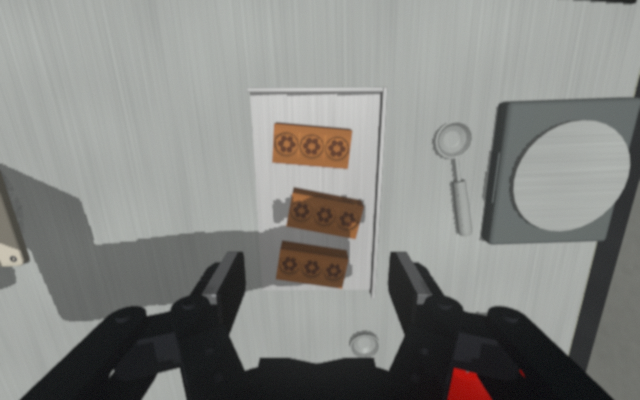

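```bash
python3 -m creep '0 0 0 .5 -.03 .9 .8;0 0 0 .5 -.03 .9 .8;0 0 0 .5 -.03 .9 .8;0 0 0 .8 -.03 .9 .8;0 0 0 .8 -.03 .9 .8;0 0 0 .8 -.03 .9 .8;0 0 0 .8 -.03 .9 .8;0 0 0 .8 -.03 .9 .8;0 0 0 .8 0 .9 .8;0 0 0 .8 0 0 .8;0 0 0 0 0 0 .8'; python3 go.py .530 -.19 .012 -.028
```

```text
time: 5.05
position: [0.5162, -0.2154, 0.0952]
tool_rot: [0.517, 0.479, -0.512, 0.491]
force: [-0.4, 0.4, -1.0]
width: 0.0685
t 5.05 pos [ 0.5162 -0.2154  0.0952] yaw -0.059 j6 1.24 w 0.0685 F [-0.4  0.4 -1. ]
turn [-0.26  0.06 -0.13] shift tool x,y,z [ 2.77  0.44 -0.86] | toolY [ 1.   -0.03  0.  ] toolZ [-0.03 -1.   -0.  ] | rows now [ 2.77  0.36 -0.89]
```

```bash
python3 -m creep '-.26 .06 -.13 .4 .4 -.3 .8;0 0 0 .9 0 0 .8;0 0 0 .9 0 0 .8;0 0 0 .3 0 0 .8;0 0 0 0 0 0 .8'; python3 go.py .530 -.17 .012 -.028
```

```text
time: 5.55
position: [0.5301, -0.2117, 0.0269]
tool_rot: [0.509, 0.488, -0.507, 0.495]
force: [-0.2, -0.5, 0.6]
width: 0.0683
t 5.55 pos [ 0.5301 -0.2117  0.0269] yaw -0.033 j6 1.22 w 0.0683 F [-0.2 -0.5  0.6]
turn [-0.04  0.03 -0.07] shift tool x,y,z [ 0.5  -0.04 -1.39] | toolY [ 1.   -0.03  0.  ] toolZ [-0.03 -1.   -0.  ] | rows now [ 0.49 -0.05 -1.39]
```

```bash
python3 -m creep '-.04 0 -.07 .45 0 -.5 .8;0 0 0 0 0 -.5 .8;0 0 0 0 0 -.5 .8;0 0 0 0 0 -.5 .8;0 0 0 0 0 -.5 .8;0 0 0 0 0 -.5 .8;0 0 0 0 0 -.5 .8;0 0 0 0 0 -.5 .8;0 0 0 0 0 -.4 .8;0 0 0 0 0 -.4 .8;0 0 0 0 0 -.3 .8'; python3 go.py .530 -.025 .012 -.028
```

```text
time: 6.65
position: [0.5388, -0.0461, 0.0193]
tool_rot: [0.506, 0.488, -0.506, 0.499]
force: [0.1, -2.0, -0.1]
width: 0.0687
t 6.65 pos [ 0.5388 -0.0461  0.0193] yaw -0.025 j6 1.52 w 0.0687 F [ 0.1 -2.  -0.1]
turn [ 0.03  0.09 -0.1 ] shift tool x,y,z [ 0.24 -0.31 -0.7 ] | toolY [ 1.   -0.03  0.  ] toolZ [-0.03 -1.   -0.  ] | rows now [ 0.23 -0.31 -0.7 ]
```

```bash
python3 -m creep '0 .09 -.1 .15 -.15 -.2 .8;0 0 0 0 0 -.15 .8;0 0 0 0 0 -.15 .8;0 0 0 0 0 -.1 .8;0 0 0 0 0 -.1 .8'; python3 go.py .530 -.023 .012 -.028;  python3 -m creep '0 0 0 0 0 -.1 .8;0 0 0 0 0 -.1 .8'; python3 go.py .530 -.023 .012 -.028
```

```text
time: 7.15
position: [0.5353, -0.0247, 0.0149]
tool_rot: [-0.506, -0.493, 0.507, -0.494]
force: [-0.1, -2.6, 0.8]
width: 0.0681
t 7.15 pos [ 0.5353 -0.0247  0.0149] yaw -0.026 j6 1.55 w 0.0681 F [-0.1 -2.6  0.8]
turn [ 0.02  0.02 -0.  ] shift tool x,y,z [ 0.1  -0.18 -0.05] | toolY [ 1.   -0.03  0.  ] toolZ [-0.03 -1.   -0.  ] | rows now [ 0.1  -0.18 -0.05]
time: 7.35
position: [0.5352, -0.0205, 0.0149]
tool_rot: [-0.505, -0.491, 0.509, -0.495]
force: [-2.1, -12.0, 2.5]
width: 0.0681
t 7.35 pos [ 0.5352 -0.0205  0.0149] yaw -0.028 j6 1.56 w 0.0681 F [ -2.1 -12.    2.5]
turn [0.   0.06 0.  ] shift tool x,y,z [ 0.1  -0.17  0.09] | toolY [ 1.   -0.03  0.  ] toolZ [-0.03 -1.   -0.  ] | rows now [ 0.1  -0.17  0.09]
```

```bash
python3 -m creep '0 0 0 0 0 .5 .8;0 0 0 -.4 0 .4 .8;-.5 0 0 -.9 0 0 .8;-.98 0 0 -.9 0 0 1;-.98 0 0 -.6 0 0 1;-.98 0 0 0 0 0 1;-.98 0 0 0 0 0 1;-.98 0 0 0 0 0 1;-.98 0 0 0 0 0 1;-.98 0 0 0 0 0 1;-.98 0 0 0 0 0 1;-.98 0 0 0 0 0 1';  python3 -m creep '-.98 0 0 0 0 0 1;-.98 0 0 0 0 0 1'; python3 go.py .43 .0686 .1 1.543
```

```text
time: 8.55
position: [0.5348, -0.0509, 0.1109]
tool_rot: [0.159, 0.689, -0.149, 0.691]
force: [0.7, 0.5, -0.4]
width: 0.0856
time: 8.75
position: [0.5349, -0.0515, 0.1127]
tool_rot: [0.075, 0.702, -0.063, 0.706]
force: [-0.1, -0.3, -1.0]
width: 0.0853
t 8.75 pos [ 0.5349 -0.0515  0.1127] yaw 1.376 j6 0.09 w 0.0853 F [-0.1 -0.3 -1. ]
turn [-1.39  0.04 -0.14] shift tool x,y,z [ 0.42  3.91 -3.61] | toolY [0.03 1.   0.  ] toolZ [ 1.   -0.03  0.  ] | rows now [ 0.46  3.25 -4.21]
```

```bash
python3 -m creep '-.9 0 -.1 0 0 0 1;-.45 0 0 0 0 0 1;0 0 0 0 .85 -.8 1;0 0 0 0 .85 -.8 1;0 0 0 0 .85 -.8 1;0 0 0 0 .8 -.8 1;0 0 0 .1 0 0 1;0 0 0 .8 0 0 1;0 0 0 0 0 0 1'; python3 - <<'E'
from h import *; import go
go.plan(.43,.0686,.014,1.543)
from fit import *
o=get_obs(); s=snapshot('wrist'); save(s,'w2.png')
for d in trace(s,'mould1')[:3]:
    p0=np.r_[init(s,d['mask'],.034,o)[1],-.03]
    a=fit([(s,d['mask'],o)],'mould1',p0,.004); print(d['rect'],np.round(a[0],4),round(a[1],3))
E
```

```text
time: 9.65
position: [0.4415, 0.0523, 0.0927]
tool_rot: [0.017, 0.702, -0.004, 0.712]
force: [-0.4, -0.5, -0.3]
width: 0.0851
t 9.65 pos [0.4415 0.0523 0.0927] yaw 1.541 j6 0.14 w 0.0851 F [-0.4 -0.5 -0.3]
turn [-0.02  0.12 -0.15] shift tool x,y,z [ 2.62  0.53 -0.4 ] | toolY [0.03 1.   0.  ] toolZ [ 1.   -0.03  0.  ] | rows now [ 2.63  0.48 -0.44]
[366.1, 250.7, 427.0, 374.9] [0.5364 0.11   0.1889] 0.564
[302.0, 266.9, 369.7, 363.2] [ 0.5503  0.0657 -0.0251] 0.4
[234.4, 254.6, 306.5, 370.8] [ 0.5325  0.0159 -0.0391] 0.202
```

View pics/w2.png

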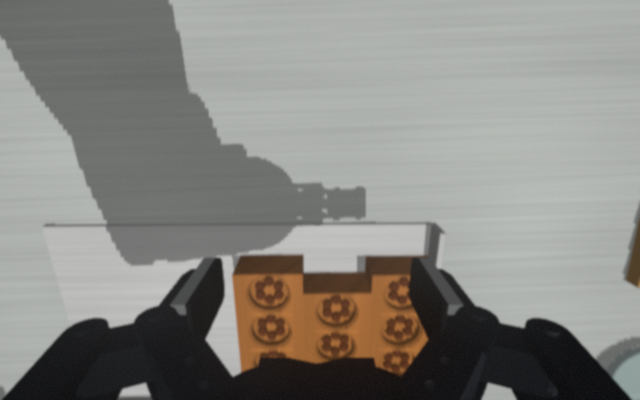

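```bash
python3 -m creep '0 .1 -.15 .6 .48 -.3 .9;0 0 0 .9 0 0 .9;0 0 0 .85 0 0 .9;0 0 0 .2 0 0 .9;0 0 0 0 0 0 .9'; python3 go.py .519 .0686 .008 1.543
```

```text
time: 10.25
position: [0.4459, 0.0664, 0.0233]
tool_rot: [0.014, 0.699, -0.012, 0.714]
force: [-0.4, 0.7, -0.2]
width: 0.0771
t 10.25 pos [0.4459 0.0664 0.0233] yaw 1.535 j6 0.18 w 0.0771 F [-0.4  0.7 -0.2]
turn [-0.07  0.18 -0.03] shift tool x,y,z [0.51 0.14 2.43] | toolY [0.03 1.   0.  ] toolZ [ 1.   -0.03  0.  ] | rows now [0.56 0.16 2.42]
```

```bash
python3 -m creep '-.07 .18 0 .5 .1 0 .9;0 0 0 0 0 .4 .9;0 0 0 0 0 .4 .9;0 0 0 0 0 .4 .9;0 0 0 0 0 .4 .9;0 0 0 0 0 .3 .9;0 0 0 0 0 .2 .9'; python3 go.py .521 .0686 .008 1.543;python3 -m creep '0 0 0 0 0 .12 .9;0 0 0 0 0 .12 .9'; python3 go.py .521 .0686 .008 1.543
```

```text
time: 10.95
position: [0.5157, 0.0667, 0.0172]
tool_rot: [0.013, 0.705, -0.008, 0.709]
force: [-2.0, 0.4, 1.1]
width: 0.0768
t 10.95 pos [0.5157 0.0667 0.0172] yaw 1.541 j6 0.15 w 0.0768 F [-2.   0.4  1.1]
turn [-0.02  0.04 -0.06] shift tool x,y,z [0.31 0.07 0.17] | toolY [0.03 1.   0.  ] toolZ [ 1.   -0.03  0.  ] | rows now [0.31 0.07 0.17]
time: 11.15
position: [0.5192, 0.0663, 0.0174]
tool_rot: [0.014, 0.708, -0.008, 0.706]
force: [-13.1, 1.7, 8.6]
width: 0.0767
t 11.15 pos [0.5192 0.0663 0.0174] yaw 1.539 j6 0.15 w 0.0767 F [-13.1   1.7   8.6]
turn [-0.03 -0.04 -0.06] shift tool x,y,z [0.31 0.08 0.06] | toolY [0.03 1.   0.  ] toolZ [ 1.   -0.03  0.  ] | rows now [0.31 0.08 0.06]
```

```bash
python3 -m creep '0 0 0 0 0 -.5 .9;0 0 0 0 0 -.5 .5;0 0 0 0 0 -.3 0;0 0 0 0 0 0 0;0 0 0 0 0 0 0;0 0 0 0 0 0 0;0 0 0 0 0 .3 0;0 0 0 0 0 .3 0;0 0 0 0 0 .3 0;0 0 0 0 0 .2 0'; python3 go.py .521 .0686 .008 1.543
```

```text
time: 12.15
position: [0.5181, 0.0661, 0.0198]
tool_rot: [0.014, 0.707, -0.009, 0.707]
force: [-2.1, 0.6, 0.8]
width: -0.0002
t 12.15 pos [0.5181 0.0661 0.0198] yaw 1.538 j6 0.16 w -0.0002 F [-2.1  0.6  0.8]
turn [-0.04  0.01 -0.06] shift tool x,y,z [0.39 0.09 0.09] | toolY [0.03 1.   0.  ] toolZ [ 1.   -0.03  0.  ] | rows now [0.4  0.08 0.09]
```

Finish this push, then retreat and rise to check.

```bash
python3 -m creep '0 0 0 .1 0 .1 0;0 0 0 0 0 .1 0;0 0 0 0 0 .1 0'; python3 -m creep '0 0 0 0 0 -.4 0;0 0 0 0 0 -.5 0;0 0 0 -.8 0 -.5 .5;0 0 0 -.95 0 0 1;0 0 0 -.95 0 0 1;0 0 0 -.95 0 0 1;0 0 0 -.95 0 0 1;0 0 0 -.95 0 0 1;0 0 0 -.9 0 0 1;0 0 0 0 0 0 1'
cat > look.py <<'E'
import sys; from fit import *; import go
go.plan(.43,.07,.2,1.543)
n=sys.argv[1]; o=get_obs(); s=snapshot('wrist'); save(s,n)
tr=trace(s,'tray')
if tr: 
    print('tray',tr[0]['rect'])
for d in trace(s,'mould1')[:3]:
    p0=np.r_[init(s,d['mask'],.034,o)[1],-.03]
    a=fit([(s,d['mask'],o)],'mould1',p0,.004); print(d['rect'],np.round(a[0],4),round(a[1],3))
E
python3 look.py w3.png
```

```text
time: 12.45
position: [0.5193, 0.0659, 0.015]
tool_rot: [0.014, 0.714, -0.009, 0.7]
force: [-7.7, 1.1, 7.6]
width: -0.0002
time: 13.45
position: [0.486, 0.0652, 0.2152]
tool_rot: [0.014, 0.712, -0.009, 0.702]
force: [0.1, -0.3, 0.5]
width: 0.0855
t 13.45 pos [0.486  0.0652 0.2152] yaw 1.537 j6 0.16 w 0.0855 F [ 0.1 -0.3  0.5]
turn [-0.05 -0.12 -0.06] shift tool x,y,z [ 0.51  0.11 -1.87] | toolY [0.03 1.   0.  ] toolZ [ 1.   -0.03  0.  ] | rows now [ 0.53  0.09 -1.86]
tray [113.7, 147.9, 392.7, 300.8]
[344.3, 206.8, 386.9, 298.9] [ 0.5814  0.1151 -0.027 ] 0.04
[295.6, 207.8, 338.5, 300.5] [ 0.5809  0.0646 -0.0292] 0.036
[247.1, 209.5, 297.7, 298.1] [ 0.5777  0.0105 -0.0947] 0.023
```

View pics/w3.png

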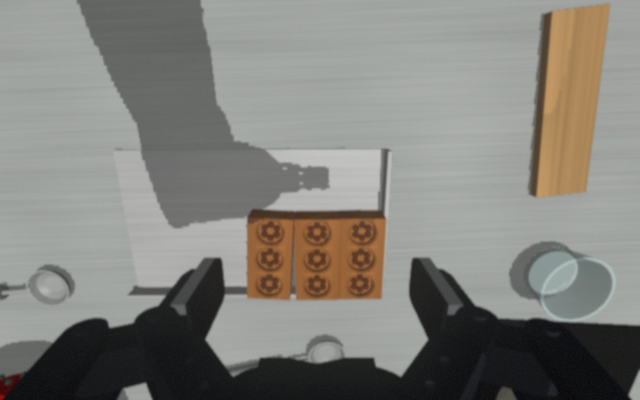

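```bash
python3 -m creep '0 -.1 0 0 -.9 .75 0;0 0 0 0 -.9 .75 0;0 0 0 .5 -.9 .75 0;0 0 0 .9 -.9 .7 0;0 0 0 .9 -.5 0 0;0 0 0 .9 0 0 0;0 0 0 .9 0 0 0;0 0 0 0 0 0 0'; python3 go.py .588 -.06 .015 1.543
```

```text
time: 14.4
position: [0.5612, -0.0648, 0.0666]
tool_rot: [0.014, 0.718, -0.009, 0.696]
force: [-0.4, -0.8, -0.8]
width: -0.0002
t 14.40 pos [ 0.5612 -0.0648  0.0666] yaw 1.539 j6 -0.09 w -0.0002 F [-0.4 -0.8 -0.8]
turn [-0.03 -0.26 -0.06] shift tool x,y,z [1.72 0.18 0.89] | toolY [0.03 1.   0.  ] toolZ [ 1.   -0.03  0.  ] | rows now [1.69 0.17 0.94]
```

```bash
python3 -m creep '0 -.26 -.06 .8 0 .95 0;0 0 0 .8 0 .1 0;0 0 0 .2 0 0 0;0 0 0 0 .3 0 0;0 0 0 0 .3 0 0;0 0 0 0 .25 0 0'; python3 go.py .588 -.025 .015 1.543
```

```text
time: 15.0
position: [0.5928, -0.0385, 0.0115]
tool_rot: [0.012, 0.708, -0.012, 0.706]
force: [-0.4, 0.5, -0.1]
width: -0.0004
t 15.00 pos [ 0.5928 -0.0385  0.0115] yaw 1.538 j6 -0.03 w -0.0004 F [-0.4  0.5 -0.1]
turn [-0.04 -0.02  0.  ] shift tool x,y,z [-0.12  0.45 -0.17] | toolY [0.03 1.   0.  ] toolZ [ 1.   -0.03  0.  ] | rows now [-0.11  0.45 -0.18]
```

```bash
python3 -m creep '0 0 0 0 .15 -.15 0;0 0 0 0 .15 0 0;0 0 0 0 .15 0 0'; python3 -m creep '0 0 0 0 .12 0 0;0 0 0 0 .1 0 0';python3 -m creep '0 0 0 0 .1 0 0;0 0 0 0 .1 0 0'
```

```text
time: 15.3
position: [0.5903, -0.0246, 0.015]
tool_rot: [0.009, 0.706, -0.013, 0.708]
force: [0.3, -14.2, -1.3]
width: -0.0001
time: 15.5
position: [0.5903, -0.0251, 0.016]
tool_rot: [0.005, 0.705, -0.021, 0.708]
force: [-0.0, -8.3, -0.2]
width: 0.0004
time: 15.7
position: [0.5902, -0.0253, 0.0166]
tool_rot: [0.002, 0.705, -0.027, 0.708]
force: [-0.4, -8.6, -0.7]
width: -0.0
```

```bash
python3 -m creep '0 0 0 0 -.4 0 0;0 0 .2 -.3 -.5 0 0;0 0 .15 -.95 0 0 .5;0 0 0 -.95 0 -.5 1;0 0 0 -.95 .5 -.8 1;0 0 0 -.95 .9 -.8 1;0 0 0 -.95 .9 -.8 1;0 0 0 -.95 .9 -.8 1;0 0 0 0 0 0 1'; python3 look.py w4.png
```

```text
time: 16.6
position: [0.4781, 0.0463, 0.2064]
tool_rot: [0.022, 0.704, -0.012, 0.71]
force: [0.6, -0.2, -0.0]
width: 0.0856
t 16.60 pos [0.4781 0.0463 0.2064] yaw 1.524 j6 0.14 w 0.0856 F [ 0.6 -0.2 -0. ]
turn [-0.16  0.07 -0.12] shift tool x,y,z [ 0.21  0.75 -1.62] | toolY [0.03 1.   0.  ] toolZ [ 1.   -0.03  0.  ] | rows now [ 0.21  0.71 -1.64]
tray [125.6, 149.0, 410.7, 306.4]
[312.4, 212.8, 356.4, 305.6] [ 0.5807  0.0648 -0.0326] 0.018
[355.8, 209.9, 405.4, 302.3] [ 0.5817  0.1159 -0.0321] 0.064
[267.2, 214.7, 315.2, 305.8] [ 0.5783  0.0139 -0.0323] 0.018
```

View pics/w4.png

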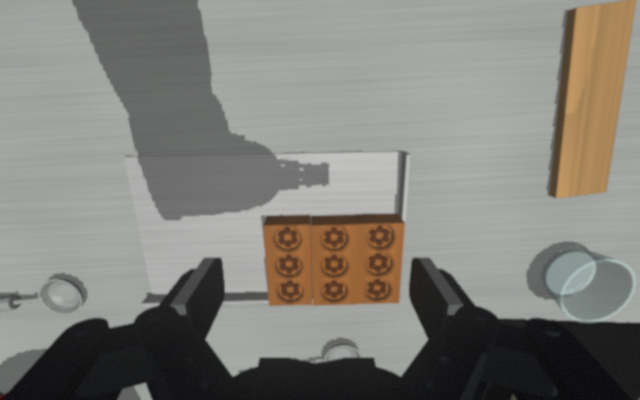

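```bash
python3 -m creep '-.9 0 0 0 .85 0 1;-.2 0 0 0 .9 -.1 1;0 0 0 0 .9 -.25 1;0 0 0 0 .9 -.25 1;0 0 0 0 .9 -.25 1;0 0 0 0 .9 -.25 1;0 0 0 0 .9 -.2 1;0 0 0 0 .9 0 1;0 0 0 0 .9 0 1;0 0 0 0 0 0 1;0 0 0 0 0 0 1'
cat > obj.py <<'E'
import sys; from fit import *; import go
n,z0,zc,x,y,yaw=sys.argv[1],*map(float,sys.argv[2:7]); o=get_obs(); s=snapshot('wrist'); save(s,n+'w.png')
d=trace(s,n)[0]; a,e=fit([(s,d['mask'],o)],n,np.array([x,y,yaw]),z0); print(d['rect'],np.round(a,4),e)
go.plan(a[0],a[1],.1,a[2]+np.pi/2)
E
python3 obj.py board 0 .012 .424 .334 .087
```

```text
time: 17.85
position: [0.4259, 0.2781, 0.1844]
tool_rot: [-0.023, 0.715, 0.023, 0.698]
force: [-0.6, -0.3, -0.0]
width: 0.0855
[343.4, 85.9, 405.1, 267.0] [0.4243 0.3359 0.084 ] 0.015584021369596891
t 17.95 pos [0.4259 0.2777 0.1848] yaw 1.635 j6 0.51 w 0.0855 F [-0.1  0.6 -0.4]
turn [-0.16 -0.19 -0.01] shift tool x,y,z [2.83 1.94 0.11] | toolY [-0.08  1.    0.  ] toolZ [1.   0.08 0.  ] | rows now [2.82 1.94 0.14]
```

```bash
python3 -m creep '-.16 -.19 0 .5 .9 .05 1;0 0 0 .8 .85 .05 1;0 0 0 .9 0 0 1;0 0 0 .9 0 0 1;0 0 0 .9 0 0 1;0 0 0 .9 0 0 1;0 0 0 .4 0 0 1;0 0 0 0 0 0 1'; python3 go.py .4243 .3359 .003 1.655
```

```text
time: 18.75
position: [0.4307, 0.3227, 0.0204]
tool_rot: [-0.024, 0.706, 0.024, 0.708]
force: [-0.2, -0.8, -0.3]
width: 0.0856
t 18.75 pos [0.4307 0.3227 0.0204] yaw 1.638 j6 0.58 w 0.0856 F [-0.2 -0.8 -0.3]
turn [-0.14  0.02  0.  ] shift tool x,y,z [ 0.58  0.46 -0.18] | toolY [-0.08  1.    0.  ] toolZ [1.   0.08 0.  ] | rows now [ 0.58  0.45 -0.19]
```

```bash
python3 -m creep '-.14 0 0 0 .45 -.15 1;0 0 0 0 0 0 1'; python3 go.py .4243 .3359 .003 1.655;
```

```text
time: 18.95
position: [0.4261, 0.3354, 0.0211]
tool_rot: [-0.029, 0.706, 0.029, 0.707]
force: [0.6, 0.8, 0.6]
width: 0.0855
t 18.95 pos [0.4261 0.3354 0.0211] yaw 1.653 j6 0.59 w 0.0855 F [0.6 0.8 0.6]
turn [-0.02  0.02 -0.  ] shift tool x,y,z [ 0.6   0.02 -0.06] | toolY [-0.08  1.    0.  ] toolZ [1.   0.08 0.  ] | rows now [ 0.6   0.02 -0.06]
```

```bash
python3 -m creep '0 0 0 .5 .02 -.04 1;0 0 0 .15 0 0 1;0 0 0 0 0 0 1;0 0 0 0 0 0 .5;0 0 0 0 0 0 .5;0 0 0 0 0 0 .4;0 0 0 0 0 0 .4;0 0 0 0 0 0 .4' 40; python3 go.py .4243 .3359 .003 1.655;
```

```text
time: 19.75
position: [0.4288, 0.3393, 0.0081]
tool_rot: [-0.027, 0.702, 0.032, 0.711]
force: [-0.3, -0.0, -1.1]
width: 0.0523
t 19.75 pos [0.4288 0.3393 0.0081] yaw 1.654 j6 0.59 w 0.0523 F [-0.3 -0.  -1.1]
turn [-0.01  0.11 -0.05] shift tool x,y,z [ 0.17 -0.1  -0.16] | toolY [-0.08  1.    0.  ] toolZ [1.   0.08 0.  ] | rows now [ 0.17 -0.1  -0.16]
```

```bash
python3 -c "
from h import *
s=snapshot('wrist'); save(s,'g1.png')"
```

```text
(no output)
```

View pics/g1.png

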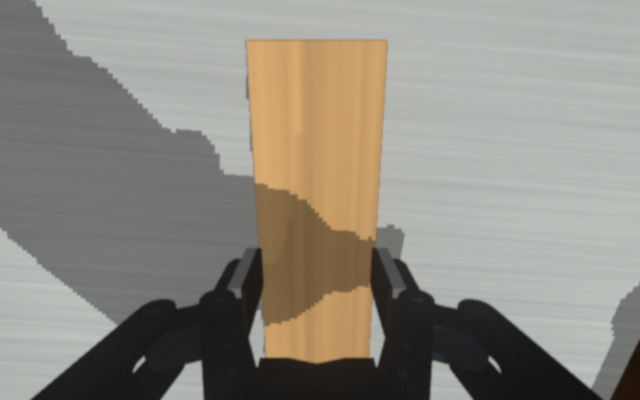

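```bash
python3 -m creep '0 0 0 0 0 0 .8;0 .1 0 0 -.05 -.1 .8;0 0 0 .2 0 0 .8;0 0 0 0 0 0 .4;0 0 0 0 0 0 .4;0 0 0 0 0 0 .4;0 0 0 0 0 0 .4' 40; python3 go.py .4243 .3359 .003 1.655; python3 -m creep '0 0 0 -.3 0 0 .4;0 0 0 -.7 0 0 .4;0 0 0 -.7 0 0 .4;0 0 0 -.7 0 0 .4;0 0 0 -.7 0 0 .4;0 0 0 0 0 0 .4'; python3 go.py .4243 .3359 .003 1.655
```

```text
time: 20.5
position: [0.4261, 0.3379, 0.002]
tool_rot: [-0.027, 0.706, 0.032, 0.707]
force: [-0.2, 0.2, 1.2]
width: 0.0544
t 20.50 pos [0.4261 0.3379 0.002 ] yaw 1.654 j6 0.58 w 0.0544 F [-0.2  0.2  1.2]
turn [-0.    0.   -0.06] shift tool x,y,z [-0.03 -0.06 -0.06] | toolY [-0.08  1.    0.  ] toolZ [1.   0.08 0.  ] | rows now [-0.03 -0.06 -0.06]
time: 21.1
position: [0.4247, 0.3361, 0.098]
tool_rot: [-0.028, 0.708, 0.031, 0.705]
force: [0.2, 0.7, -0.9]
width: 0.0547
t 21.10 pos [0.4247 0.3361 0.098 ] yaw 1.654 j6 0.58 w 0.0547 F [ 0.2  0.7 -0.9]
turn [-0.01 -0.03 -0.03] shift tool x,y,z [ 3.17 -0.   -0.01] | toolY [-0.08  1.    0.  ] toolZ [1.   0.08 0.  ] | rows now [ 3.17 -0.02 -0.  ]
```

```bash
python3 -m creep '.95 0 0 -.5 0 0 .4;.98 0 0 -.5 0 0 .4;.98 0 0 -.3 0 0 .4;.98 0 0 0 0 0 .4;.98 0 0 0 0 0 .4;.98 0 0 0 0 0 .4;.98 0 0 0 0 0 .4;.98 0 0 0 0 0 .4;.98 0 0 0 0 0 .4;.98 0 0 0 0 0 .4;.98 0 0 0 0 0 .4;.98 0 0 0 0 0 .4'; python3 go.py .5804 .0645 .1 -.030
```

```text
time: 22.3
position: [0.4192, 0.3313, 0.1263]
tool_rot: [0.445, 0.548, -0.457, 0.542]
force: [-0.9, 0.2, -0.1]
width: 0.0547
t 22.30 pos [0.4192 0.3313 0.1263] yaw 0.189 j6 2.05 w 0.0547 F [-0.9  0.2 -0.1]
turn [1.82 0.05 0.15] shift tool x,y,z [0.88 5.64 8.73] | toolY [ 1.   -0.03  0.  ] toolZ [-0.03 -1.   -0.  ] | rows now [0.85 3.63 9.74]
```

```bash
python3 -m creep '.95 0 0 0 .4 .8 .4;.8 0 .1 0 .4 .8 .4;0 0 0 0 .55 .85 .4;0 0 0 0 .55 .85 .4;0 0 0 0 .55 .85 .4;0 0 0 0 .55 .85 .4;0 0 0 0 .55 .85 .4;0 0 0 0 .55 .85 .4;0 0 0 .2 .5 .85 .4;0 0 0 .2 .3 0 .4;0 0 0 0 0 0 .4'; python3 go.py .5804 .0645 .07 -.030
```

```text
time: 23.4
position: [0.5652, 0.0945, 0.1005]
tool_rot: [-0.498, -0.495, 0.516, -0.491]
force: [-0.2, 0.2, 0.3]
width: 0.0545
t 23.40 pos [0.5652 0.0945 0.1005] yaw -0.029 j6 1.77 w 0.0545 F [-0.2  0.2  0.3]
turn [0.01 0.12 0.18] shift tool x,y,z [1.02 0.54 0.98] | toolY [ 1.   -0.03  0.  ] toolZ [-0.03 -1.   -0.  ] | rows now [1.02 0.56 0.97]
```

```bash
python3 -m creep '0 .1 .15 .3 .5 .85 .4;0 0 0 .5 0 0 .4;0 0 0 0 0 0 .4'; python3 go.py .5804 .0645 .04 -.030
```

```text
time: 23.7
position: [0.5775, 0.0704, 0.0741]
tool_rot: [-0.504, -0.495, 0.508, -0.492]
force: [-0.5, 0.7, -1.3]
width: 0.0548
t 23.70 pos [0.5775 0.0704 0.0741] yaw -0.025 j6 1.72 w 0.0548 F [-0.5  0.7 -1.3]
turn [0.04 0.01 0.06] shift tool x,y,z [1.14 0.1  0.19] | toolY [ 1.   -0.03  0.  ] toolZ [-0.03 -1.   -0.  ] | rows now [1.14 0.11 0.19]
```

```bash
python3 -m creep '0 0 .06 .5 .1 .17 .4;0 0 0 .5 0 0 .4;0 0 0 0 0 0 .4'; python3 go.py .5804 .0645 .036 -.030
```

```text
time: 24.0
position: [0.5791, 0.0683, 0.0443]
tool_rot: [-0.505, -0.495, 0.506, -0.495]
force: [0.3, 0.4, -0.9]
width: 0.0545
t 24.00 pos [0.5791 0.0683 0.0443] yaw -0.021 j6 1.71 w 0.0545 F [ 0.3  0.4 -0.9]
turn [0.08 0.01 0.  ] shift tool x,y,z [0.28 0.05 0.13] | toolY [ 1.   -0.03  0.  ] toolZ [-0.03 -1.   -0.  ] | rows now [0.28 0.05 0.13]
```

```bash
python3 -m creep '.08 0 0 .1 0 .12 .4;0 0 0 .1 0 0 .4;0 0 0 .05 0 0 .4'; python3 -m creep '0 0 0 .04 0 0 .4;0 0 0 .04 0 0 .4'
```

```text
time: 24.3
position: [0.5796, 0.0666, 0.0388]
tool_rot: [0.507, 0.492, -0.507, 0.494]
force: [-0.2, 0.0, -1.0]
width: 0.0547
time: 24.5
position: [0.5803, 0.0669, 0.0373]
tool_rot: [0.508, 0.492, -0.506, 0.494]
force: [0.0, 0.4, -1.7]
width: 0.0545
```

```bash
python3 -m creep '0 0 0 .05 0 0 .4;0 0 0 .05 0 0 .4'; python3 -m creep '0 0 0 .04 0 0 .4;0 0 0 .03 0 0 .4'
```

```text
time: 24.7
position: [0.5806, 0.0669, 0.0359]
tool_rot: [0.508, 0.492, -0.506, 0.494]
force: [-6.3, -0.1, 14.5]
width: 0.055
time: 24.9
position: [0.5806, 0.0669, 0.036]
tool_rot: [0.509, 0.492, -0.505, 0.494]
force: [-2.0, 0.0, 3.2]
width: 0.0545
```

```bash
python3 -m creep '0 0 0 0 0 0 .66;0 0 0 0 0 0 .75;0 0 0 -.1 0 0 .8;0 0 0 -.5 0 0 .85;0 0 0 -.9 0 0 .9;0 0 0 -.9 0 0 1;0 0 0 -.9 0 -.4 1;0 0 0 -.9 0 -.6 1;0 0 0 -.9 0 -.6 1;0 0 0 -.9 0 -.6 1;0 0 0 0 0 0 1'
cat > look2.py <<'E'
import sys; from fit import *; import go
n=sys.argv[1]; o=get_obs(); s=snapshot('wrist'); save(s,n)
for k,z0,zc,yaw in [('board',.034,.046,1.54),('mould1',.004,.034,-.03),('paddle',.046,.07,float(sys.argv[2]))]:
    for d in trace(s,k)[:3]:
        p0=np.r_[.58,.065,yaw] if k!='mould1' else np.r_[init(s,d['mask'],zc,o)[1],yaw]
        a=fit([(s,d['mask'],o)],k,p0,z0); print(k,round(d['p'],2),d['rect'],np.round(a[0],4),round(a[1],3))
go.plan(.416,-.356,.2,1.4)
E
python3 look2.py b1.png 0
```

```text
time: 26.0
position: [0.5818, 0.1341, 0.2216]
tool_rot: [0.509, 0.491, -0.507, 0.493]
force: [0.7, 0.6, 0.3]
width: 0.0853
board 0.87 [291.0, 145.7, 346.0, 309.0] [0.5814 0.0688 1.5397] 0.023
mould1 0.85 [271.7, 167.5, 362.7, 213.8] [ 0.5823  0.1141 -0.0263] 1.57
mould1 0.83 [270.1, 211.9, 359.9, 256.0] [ 0.5809  0.0575 -0.0529] 1.92
mould1 0.57 [275.2, 258.6, 361.0, 294.7] [ 0.5787  0.0092 -0.0312] 1.979
paddle 0.53 [423.0, 196.6, 467.8, 283.4] [ 0.7   -0.295  1.68 ] 1.0
t 26.20 pos [0.5787 0.131  0.2157] yaw -0.034 j6 1.83 w 0.0853 F [ 0.6  0.9 -0.8]
turn [-11.95  -0.02   0.06] shift tool x,y,z [  0.52 -16.92  -2.59] | toolY [0.17 0.99 0.  ] toolZ [ 0.99 -0.17  0.  ] | rows now [ 0.6  -4.86 16.41]
```

View pics/b1.png

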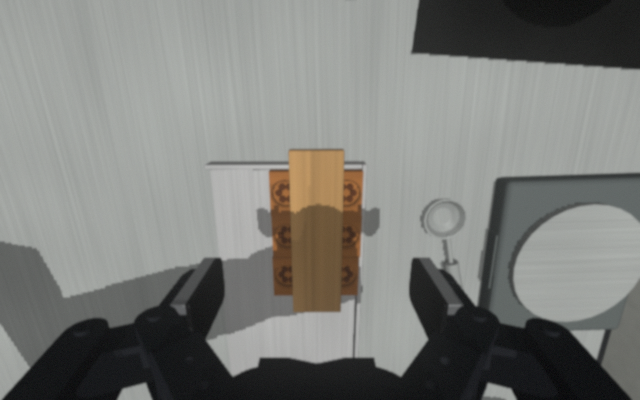

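```bash
python3 -m creep '-.98 0 0 0 0 0 1;-.98 0 0 0 0 0 1;-.98 0 0 0 0 0 1;-.98 0 0 0 0 0 1;-.98 0 0 0 0 0 1;-.98 0 0 0 0 0 1;-.98 0 0 0 0 0 1;-.98 0 0 0 0 0 1;-.98 0 0 0 0 0 1;-.98 0 0 0 0 0 1;-.98 0 0 0 0 0 1;-.95 0 0 0 0 0 1'; python3 go.py .416 -.356 .2 1.4
```

```text
time: 27.4
position: [0.5674, 0.1178, 0.1929]
tool_rot: [0.048, 0.722, -0.06, 0.688]
force: [0.1, 0.4, -1.2]
width: 0.0853
t 27.40 pos [0.5674 0.1178 0.1929] yaw 1.417 j6 0.36 w 0.0853 F [ 0.1  0.4 -1.2]
turn [ 0.14 -0.38  0.17] shift tool x,y,z [ -0.24 -16.42  -2.29] | toolY [0.17 0.99 0.  ] toolZ [ 0.99 -0.17  0.  ] | rows now [  0.22 -16.38  -2.57]
```

```bash
python3 -m creep '.1 -.38 .17 0 -.95 -.13 1;0 0 0 0 -.95 -.13 1;0 0 0 0 -.95 -.13 1;0 0 0 0 -.95 -.13 1;0 0 0 0 -.95 -.13 1;0 0 0 0 -.95 -.13 1;0 0 0 0 -.95 -.13 1;0 0 0 0 -.95 -.13 1;0 0 0 0 -.95 -.13 1;0 0 0 0 -.95 -.13 1;0 0 0 0 -.95 -.13 1;0 0 0 0 -.95 -.13 1'; python3 -m creep '0 0 0 0 -.95 -.13 1;0 0 0 0 -.95 -.13 1;0 0 0 0 -.8 -.13 1;0 0 0 0 0 0 1;0 0 0 0 0 0 1'; python3 obj.py paddle 0 .02 .416 -.356 -.172
```

```text
time: 28.6
position: [0.445, -0.2272, 0.1733]
tool_rot: [0.061, 0.719, -0.06, 0.69]
force: [0.7, 0.3, -0.8]
width: 0.0853
time: 29.1
position: [0.4097, -0.3111, 0.166]
tool_rot: [0.068, 0.723, -0.062, 0.685]
force: [-0.5, 0.8, 0.7]
width: 0.0855
[241.7, 104.3, 300.9, 257.4] [ 0.4165 -0.3535 -0.1697] 0.02662280701754386
t 29.20 pos [ 0.4102 -0.3104  0.1664] yaw 1.389 j6 -0.45 w 0.0850 F [0.2 0.1 0.3]
turn [-0.1  -0.45 -0.02] shift tool x,y,z [ 2.21 -1.38  0.45] | toolY [0.17 0.99 0.  ] toolZ [ 0.99 -0.17  0.  ] | rows now [ 2.18 -1.38  0.58]
```

```bash
python3 -m creep '-.1 -.45 0 0 -.7 .25 1;0 0 0 .5 -.68 .25 1;0 0 0 .8 0 0 1;0 0 0 .8 0 0 1;0 0 0 .5 0 0 1;0 0 0 0 0 0 1'; python3 go.py .4165 -.3535 .006 1.401
```

```text
time: 29.8
position: [0.4216, -0.3491, 0.0857]
tool_rot: [0.057, 0.703, -0.055, 0.706]
force: [-0.2, -0.1, 0.9]
width: 0.0854
t 29.80 pos [ 0.4216 -0.3491  0.0857] yaw 1.412 j6 -0.54 w 0.0854 F [-0.2 -0.1  0.9]
turn [ 0.09  0.03 -0.03] shift tool x,y,z [ 2.66 -0.17 -0.14] | toolY [0.17 0.99 0.  ] toolZ [ 0.99 -0.17  0.  ] | rows now [ 2.65 -0.18 -0.15]
```

```bash
python3 -m creep '.09 0 0 .5 -.17 -.14 1;0 0 0 .9 0 0 1;0 0 0 .8 0 0 1;0 0 0 .3 0 0 1;0 0 0 0 0 0 1'; python3 go.py .4165 -.3535 .006 1.401
```

```text
time: 30.3
position: [0.4215, -0.3514, 0.0129]
tool_rot: [0.058, 0.701, -0.057, 0.708]
force: [-0.1, 0.9, 0.2]
width: 0.0853
t 30.30 pos [ 0.4215 -0.3514  0.0129] yaw 1.408 j6 -0.54 w 0.0853 F [-0.1  0.9  0.2]
turn [ 0.06  0.08 -0.01] shift tool x,y,z [ 0.23 -0.1  -0.15] | toolY [0.17 0.99 0.  ] toolZ [ 0.99 -0.17  0.  ] | rows now [ 0.23 -0.1  -0.16]
```

```bash
python3 -m creep '.06 .08 0 .2 -.1 -.15 1;0 0 0 0 0 0 .6;0 0 0 0 0 0 .4;0 0 0 0 0 0 .4;0 0 0 0 0 0 .4;0 0 0 0 0 0 .4' 40; python3 go.py .4165 -.3535 .006 1.401;python3 -m creep '0 0 0 -.3 0 0 .4;0 0 0 -.8 0 0 .4;0 0 0 -.9 0 0 .4;0 0 0 -.9 0 0 .4;0 0 0 -.9 0 0 .4;0 0 0 0 0 0 .4'; python3 go.py .5814 .0688 .12 -.031
```

```text
time: 30.9
position: [0.4194, -0.3557, 0.0116]
tool_rot: [0.059, 0.703, -0.061, 0.706]
force: [0.6, 0.2, -1.8]
width: 0.0508
t 30.90 pos [ 0.4194 -0.3557  0.0116] yaw 1.401 j6 -0.53 w 0.0508 F [ 0.6  0.2 -1.8]
turn [-0.    0.05  0.02] shift tool x,y,z [ 0.19  0.06 -0.11] | toolY [0.17 0.99 0.  ] toolZ [ 0.99 -0.17  0.  ] | rows now [ 0.18  0.06 -0.11]
time: 31.5
position: [0.4175, -0.3544, 0.1306]
tool_rot: [0.06, 0.704, -0.06, 0.705]
force: [0.1, -0.7, -1.0]
width: 0.0513
t 31.50 pos [ 0.4175 -0.3544  0.1306] yaw 1.401 j6 -0.53 w 0.0513 F [ 0.1 -0.7 -1. ]
turn [ 1.193e+01  2.000e-02 -1.000e-02] shift tool x,y,z [  0.35   5.02 -14.27] | toolY [ 1.   -0.03  0.  ] toolZ [-0.03 -1.   -0.  ] | rows now [ 0.35 14.83  3.  ]
```

```bash
python3 -m creep '.9 0 0 -.3 0 0 .4;.99 0 0 -.3 0 0 .4;.99 0 0 -.3 0 0 .4;.99 0 0 -.3 0 0 .4;.99 0 0 0 0 0 .4;.99 0 0 0 0 0 .4;.99 0 0 0 0 0 .4;.99 0 0 0 0 0 .4;.99 0 0 0 0 0 .4;.99 0 0 0 0 0 .4;.99 0 0 0 0 0 .4;.99 0 0 0 0 0 .4'; python3 go.py .5814 .0688 .12 -.031
```

```text
time: 32.7
position: [0.4122, -0.3503, 0.1599]
tool_rot: [-0.517, -0.486, 0.518, -0.477]
force: [-0.1, -0.6, -1.9]
width: 0.0512
t 32.70 pos [ 0.4122 -0.3503  0.1599] yaw -0.073 j6 0.94 w 0.0512 F [-0.1 -0.6 -1.9]
turn [-0.35 -0.06  0.08] shift tool x,y,z [  1.33   5.2  -14.14] | toolY [ 1.   -0.03  0.  ] toolZ [-0.03 -1.   -0.  ] | rows now [  1.39   4.62 -14.33]
```

```bash
python3 -m creep '-.35 0 .08 0 .3 -.9 .4;0 0 0 0 .37 -.95 .4;0 0 0 0 .37 -.95 .4;0 0 0 0 .37 -.95 .4;0 0 0 0 .37 -.95 .4;0 0 0 0 .37 -.95 .4;0 0 0 0 .37 -.95 .4;0 0 0 0 .37 -.95 .4;0 0 0 0 .37 -.95 .4;0 0 0 0 .37 -.95 .4;0 0 0 0 .37 -.95 .4;0 0 0 0 .37 -.95 .4'; python3 go.py .5814 .0688 .12 -.031
```

```text
time: 33.9
position: [0.5528, -0.0044, 0.1511]
tool_rot: [-0.509, -0.496, 0.512, -0.483]
force: [0.5, -0.8, -0.7]
width: 0.0508
t 33.90 pos [ 0.5528 -0.0044  0.1511] yaw -0.041 j6 1.60 w 0.0508 F [ 0.5 -0.8 -0.7]
turn [-0.09 -0.09  0.14] shift tool x,y,z [ 1.04  0.88 -2.47] | toolY [ 1.   -0.03  0.  ] toolZ [-0.03 -1.   -0.  ] | rows now [ 1.05  0.87 -2.47]
```

```bash
python3 -m creep '-.09 -.09 .14 0 .4 -.9 .4;0 0 0 .3 .4 -.9 .4;0 0 0 .5 .05 -.4 .4;0 0 0 .2 0 0 .4;0 0 0 0 0 0 .4'; python3 go.py .5814 .066 .07 -.031
```

```text
time: 34.4
position: [0.5801, 0.0673, 0.1159]
tool_rot: [-0.504, -0.495, 0.507, -0.493]
force: [-0.0, -1.4, -1.7]
width: 0.0512
t 34.40 pos [0.5801 0.0673 0.1159] yaw -0.024 j6 1.71 w 0.0512 F [-0.  -1.4 -1.7]
turn [0.06 0.01 0.04] shift tool x,y,z [1.53 0.05 0.04] | toolY [ 1.   -0.03  0.  ] toolZ [-0.03 -1.   -0.  ] | rows now [1.53 0.05 0.04]
```

```bash
python3 -m creep '.06 0 .04 .5 .05 .04 .4;0 0 0 .6 0 0 .4;0 0 0 .4 0 0 .4;0 0 0 0 0 0 .4;0 0 0 0 0 0 .4'; python3 go.py .5814 .066 .0576 -.031
```

```text
time: 34.9
position: [0.581, 0.0613, 0.071]
tool_rot: [-0.509, -0.49, 0.51, -0.491]
force: [0.3, -0.1, -0.6]
width: 0.0512
t 34.90 pos [0.581  0.0613 0.071 ] yaw -0.037 j6 1.71 w 0.0512 F [ 0.3 -0.1 -0.6]
turn [-0.05  0.02 -0.  ] shift tool x,y,z [ 0.45  0.01 -0.16] | toolY [ 1.   -0.03  0.  ] toolZ [-0.03 -1.   -0.  ] | rows now [ 0.45  0.01 -0.16]
```

```bash
python3 -m creep '-.05 0 0 .15 0 -.16 .4;0 0 0 .15 0 0 .4;0 0 0 .05 0 0 .4;0 0 0 .04 0 0 .4'; python3 -m creep '0 0 0 .04 0 0 .4;0 0 0 .04 0 0 .4';python3 go.py .5814 .066 .0576 -.031
```

```text
time: 35.3
position: [0.583, 0.0661, 0.0611]
tool_rot: [0.508, 0.491, -0.507, 0.494]
force: [0.2, 0.2, -1.3]
width: 0.051
time: 35.5
position: [0.5832, 0.0663, 0.0588]
tool_rot: [0.509, 0.491, -0.507, 0.494]
force: [-0.6, -0.0, -1.1]
width: 0.0511
t 35.50 pos [0.5832 0.0663 0.0588] yaw -0.031 j6 1.72 w 0.0511 F [-0.6 -0.  -1.1]
turn [ 0.    0.01 -0.05] shift tool x,y,z [ 0.04 -0.06  0.01] | toolY [ 1.   -0.03  0.  ] toolZ [-0.03 -1.   -0.  ] | rows now [ 0.04 -0.06  0.01]
```

```bash
python3 -m creep '0 0 0 .04 -.03 0 .4;0 0 0 .04 0 0 .4';python3 -m creep '0 0 0 .03 0 0 .4;0 0 0 .03 0 0 .4'
```

```text
time: 35.7
position: [0.5823, 0.0664, 0.0564]
tool_rot: [0.509, 0.491, -0.507, 0.494]
force: [-2.6, 0.0, 10.0]
width: 0.0511
time: 35.9
position: [0.5823, 0.0664, 0.0564]
tool_rot: [0.509, 0.49, -0.506, 0.494]
force: [-2.4, 0.5, 3.9]
width: 0.0507
```

```bash
python3 -m creep '0 0 0 0 0 0 .64;0 0 0 0 0 0 .75;0 0 0 -.1 0 0 .85;0 0 0 -.4 0 0 1;0 0 0 -.9 0 0 1;0 0 0 -.9 0 0 1;0 0 0 -.9 0 -.4 1;0 0 0 -.9 0 -.6 1;0 0 0 -.9 0 -.6 1;0 0 0 -.9 0 -.6 1;0 0 0 0 0 0 1;0 0 0 0 0 0 1'; python3 look2.py p1.png -1.6
```

```text
time: 37.1
position: [0.5837, 0.1344, 0.2474]
tool_rot: [0.511, 0.489, -0.505, 0.495]
force: [0.5, -0.1, -0.6]
width: 0.0857
board 0.88 [288.7, 144.3, 337.9, 295.4] [0.5811 0.0691 1.5409] 2.047
mould1 0.94 [268.6, 204.2, 353.7, 248.5] [ 0.5811  0.0604 -0.0312] 2.13
mould1 0.9 [271.9, 162.9, 357.6, 208.4] [ 0.5822  0.1138 -0.0375] 1.568
mould1 0.72 [271.4, 247.4, 356.0, 282.9] [0.578  0.0081 0.0232] 2.006
paddle 0.93 [294.9, 146.5, 339.3, 273.2] [ 0.5831  0.0694 -1.6037] 0.037
t 37.30 pos [0.583  0.1334 0.2455] yaw -0.034 j6 1.83 w 0.0850 F [0.  0.1 0.3]
turn [-11.95   0.05  -0.06] shift tool x,y,z [  1.52 -17.02  -2.71] | toolY [0.17 0.99 0.  ] toolZ [ 0.99 -0.17  0.  ] | rows now [ 1.47 -5.02 16.49]
```

View pics/p1.png

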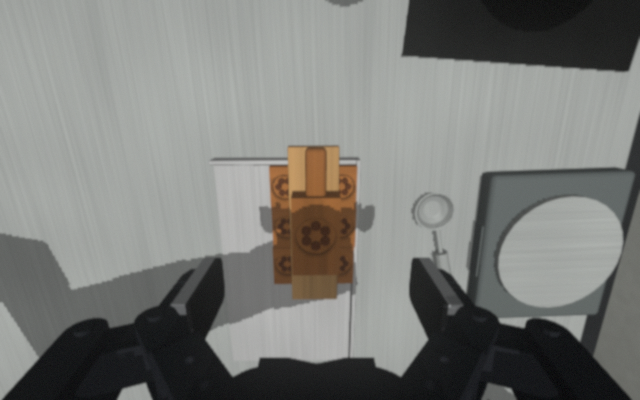

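```bash
python3 -c "
from bench import finish_job; print(finish_job())"
```

```text
the job is handed in; nothing more can be done
None
```

The job is done and handed in at about 37 s of the 72 s allowed; `finish_job()` gave no verdict.

**What I did**
1. I pushed the three moulds sideways into one row against the left upstand, then end-on against the far upstand.
2. The end-on push left the third mould skewed by about 0.07 rad from the tray, so I pushed it sideways once more to straighten it.
3. I laid the board across the row, then set the paddle mould on it, carved side up, with its handle towards the left.

**Last checks**
- **Moulds:** before the board covered them, they were about 51 mm apart and within about 2 mm of their target places. Their angles were all about −0.032 rad, against about −0.028 rad for the tray.
- **Board:** it measured about 4 mm off the row's centre along the row and 1 mm across, measured before the paddle went on.
- **Paddle:** its block is about 2 mm from the board's middle, within 0.01 rad of the board's direction.
- **Contact:** the gripper was open and clear, about 0.2 m up.
- **Ramekin and spoons:** I did not re-measure their positions at the end, but the arm never went down onto them.

**Checks that disagreed**
- The top and side cameras differed by 3–6 mm sideways, so I relied on the close wrist-camera fits.
- Once the moulds were partly covered, and the board under the paddle, their outline fits were poor and gave no usable check. In the final picture the row still looks straight and close.

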